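# Finish the sanding kit on its layout tray

### The job

Kit the plywood tray to match the outlines drawn on its floor: stand the orange sandpaper roll holder upright, cap up, in the drawn circle, and set the maple push block that fits the drawn rectangle (the shorter of the two) in that rectangle, sole down and lined up with it. Both should end centred in their outlines, resting on the tray floor.

Things in the scene. Friction and masses are not known exactly. Their poses are not given: they have to be found in the camera images.
- roll_holder_center (a point): Orange sandpaper roll holder: a plastic cylinder 52 mm in diameter (56 mm over the ribbed twist cap, the top 20 mm) and 90 mm tall, standing upright on the bench, cap up; about 0.14 kg. The point is its centre, on the axis 45 mm above its underside; z runs up the axis. It can be gripped across its diameter from above at this height.
- short_block_center (a point): Shorter of two maple push blocks (the other: 170 mm long). Base 110 mm long (x), 54 wide (y), 20 high, dark rubber sole; on it a centred grip rib 90 mm long (x), 26 thick (y), 50 high: 70 mm tall in all, 0.17 kg, sole down on the bench. Point: its centre, 35 mm above the sole, z up. Grip the rib along y from above, about 48 mm above the sole (tips clear the base).
- circle_outline_center (a point): Circle drawn in black line on the tray floor, 64 mm in diameter. The point is its centre, on the tray floor, 6 mm above the bench. The plywood tray is fixed, 220 x 320 mm outside, with a rim 16 mm above the bench; the centres of the two outlines lie 150 mm apart along the tray's long side. Nothing on the tray is raised.
- rect_outline_center (a point): Rectangle drawn in black line on the tray floor, 120 mm long (along its x) and 64 mm wide (along its y). The point is its centre, on the tray floor, 6 mm above the bench; z is up. The push block's length goes along its x, either way round.
Things that resemble listed ones, but are neither listed nor needed, are in the scene too. There is more than one size of the part that bears roll_holder_center; the job needs the smallest.

How it is judged:
By the outcome, as a careful person would: the job done as asked, in the order asked, and still so for the second after the job is handed in, with the robot touching nothing.
It also fails if it takes over 64 s, if anything falls off the work surface, if the arm or the gripper's body presses on something with over 40 N, if the wrist force passes 120 N, or if a joint passes its speed limit or range.

### The arm

A 6-joint arm with a two-finger parallel gripper is mounted at the origin on the work surface. World frame = base frame: x ahead of the robot, y to its left, z up, the work surface at z = 0. Lengths are in m, angles in rad, forces in N, time in s.
With the tool pointing down it reaches from about 0.4 to 0.825 m from the base axis. Payload 7 kg.
Tool frame: the origin (TCP) lies at the very end of the fingers, on their centre line; the grasp point (between the pads) lies 19 mm behind it; z points along the fingers, y is the line along which they close (so a half turn about z gives the same grasp; the last joint's range is limited). The gripper opens to 88 mm and grips with 3 to 60 N. Pads are 19 mm wide; open, the fingers measure 130 mm over their backs; the gripper's body (78 mm by 193 mm) begins 47 mm behind the grasp point.
Start: joints at [-0.846, 0.359, 0.012, 0, -1.224, -0.288], TCP at [0.286, -0.612, 0.206] pointing down, gripper open.
Joint ranges: [-3.07, 3.07], [-1.43, 2.12], [-1.02, 1.25], [-3.03, 1.67], [-3.05, -0], [-3.03, 3.03]. Speed limits (rad/s): [2.39, 2.39, 3.01, 3.14, 3.14, 3.14].

### API

Orientations are given as [roll, pitch, yaw] about the fixed x, y, z axes, in that order (R = Rz(yaw) Ry(pitch) Rx(roll)).
In Python, from station import arm gives the robot as it stands. The module is installed in compiled form; this text tells all that it offers.
- The arm moves only by the shell command python3 -m crank 'ROWS' [FORCE]. ROWS is JSON, a list of rows, each an object of numbers: "dx", "dy", "dz": the shift along the world's x, y, z in m; "twist": the turn about the world's z in degrees; "grip": the opening, from -1 (shut) to 1 (fully open). A call has exactly 5 rows; each row is the pose to reach, as a shift and turn from the pose commanded when the call began; what a row does not reach only later rows make up. A row lasts 1/12 s, in which the tool goes at most 41.7 mm and 7.16 degrees, less where a joint would pass 70% of its speed; a pose out of reach is approached as far as the arm can. A call with a gripper value outside its range is refused whole. The fingers move at their own pace and stop on an object; FORCE is the grip in N (left out, the last holds). Time passes only in rows, so rows that repeat a pose let the fingers close, or fill a call up. It gives the time, the measured TCP pose, the force, the opening and the grip force at its end, in the units of the state.
- arm.get_state(): the state, without advancing time (a new reading comes with each control period).
- arm.grab_frame(name): name is "scene" or "top" or "wrist"; returns the picture (400x640x3 uint8, red, green, blue); there is no depth.
- arm.get_calibration(name): a dict with "fx", "fy", "cx", "cy" (pixels), "cam_to_world" (4x4, takes a point from camera to world coordinates); the wrist camera has in their place "tool_from_camera" (4x4, takes a point from camera to tool coordinates, whose origin is the TCP and whose axes are the flange's). Camera axes: x right, y down, z forward; pixel columns grow to the right and rows downward; lengths in m; the calibration is good to about 2 mm. The wrist camera is an equidistant fisheye: a pixel r from the principal point sees the ray r / f radians off the axis. A picture is of the moment at which its call begins: read the wrist's pose just before it. get_calibration takes no time and is no camera call.
- arm.job_done(): hands the job in; it is judged then, once.
The state is a dict: "t": time; "q": joint angles; "qd": joint speeds; "joint_efforts": joint torques, N m; "eef_pos": TCP position; "ee_rot": TCP orientation; "force": force on the tool from outside, world axes, zero at the start; "moment": the same for the moment, N m; "width": finger opening in m; "gripper_force": force on a finger pad.
Only numpy, scipy, OpenCV 4.12 (cv2) and the standard library are available. Lean on these libraries where they do the work, as an engineer would, in place of code of your own. Each camera call takes 0.05 s, during which the arm holds its last target. There are 200 camera calls.

## Working session

There is one attempt and no reset: what is moved stays moved. The work goes in short steps, Python scripts to look and compute and a shell command to move; the robot and the scene stay as the last step left them, time stands still between calls to the robot, and variables do not carry over. Pictures are saved under pics/ and viewed, at most 10 in all, crops included, and the job is handed in when it is done.

```bash
mkdir -p pics; cat > h.py <<'E'
import numpy as np, cv2
from station import arm
from scipy.spatial.transform import Rotation as R
def ray(name,u,v,st=None):
    c=arm.get_calibration(name)
    x=(u-c['cx'])/c['fx'];y=(v-c['cy'])/c['fy']
    if name=='wrist':
        th=np.hypot(x,y);d=np.array([x,y,0])/max(th,1e-9)*np.sin(th);d[2]=np.cos(th)
        T=np.eye(4);T[:3,:3]=R.from_euler('xyz',st['ee_rot']).as_matrix();T[:3,3]=st['eef_pos']
        M=T@np.array(c['tool_from_camera'])
    else:
        d=np.array([x,y,1.]);M=np.array(c['cam_to_world'])
    return M[:3,3],M[:3,:3]@d
def at(name,u,v,z,st=None):
    o,d=ray(name,u,v,st);return o+d*(z-o[2])/d[2]
def save(name,fn):
    im=arm.grab_frame(name);cv2.imwrite('pics/'+fn,im[:,:,::-1]);return im
E
python3 - <<'E'
from h import *
print(arm.get_state())
save('top','top0.png');save('scene','scene0.png')
for n in('top','scene'):print(arm.get_calibration(n))
E
```

```text
{'t': 0.0, 'q': array([-8.45887399e-01,  3.59397769e-01,  1.10768886e-02, -3.55434715e-04,
       -1.22412953e+00, -2.88097485e-01]), 'qd': array([ 0.00063447,  0.00067362,  0.00087752,  0.0022618 , -0.0004702 ,
       -0.00044553]), 'joint_efforts': array([ 1.76365966e-04, -5.82722747e+01,  2.93052703e+01,  6.99711934e+00,
        6.84271901e-03, -1.30273766e-04]), 'eef_pos': array([ 0.28530883, -0.61115576,  0.20482259]), 'ee_rot': array([ 3.13991180e+00, -1.49657330e-04, -2.70490213e+00]), 'force': array([ 0.0945212 , -1.23230499,  0.84777625]), 'moment': array([ 0.04838062,  0.0073633 , -0.00396344]), 'gripper_force': 0.0, 'width': 0.08785324504253927}
{'fx': 506.567409188742, 'fy': 506.567409188742, 'cx': 329.90129162878156, 'cy': 201.15493474187863, 'cam_to_world': array([[-1.28681519e-02, -9.97741279e-01,  6.59298874e-02,
         4.80327975e-01],
       [-9.99916561e-01,  1.29147890e-02,  2.81206147e-04,
        -5.91309745e-02],
       [-1.13204156e-03, -6.59207676e-02, -9.97824218e-01,
         1.21856928e+00],
       [ 0.00000000e+00,  0.00000000e+00,  0.00000000e+00,
         1.00000000e+00]])}
{'fx': 383.53355474124487, 'fy': 383.53355474124487, 'cx': 314.16285094120224, 'cy': 198.36539043051084, 'cam_to_world': array([[ 0.82105725,  0.34260572, -0.45660301,  0.95567804],
       [ 0.57042294, -0.46162661,  0.67935156, -0.66609212],
       [ 0.02196963, -0.81824336, -0.57445204,  0.587583  ],
       [ 0.        ,  0.        ,  0.        ,  1.        ]])}
```

View pics/top0.png

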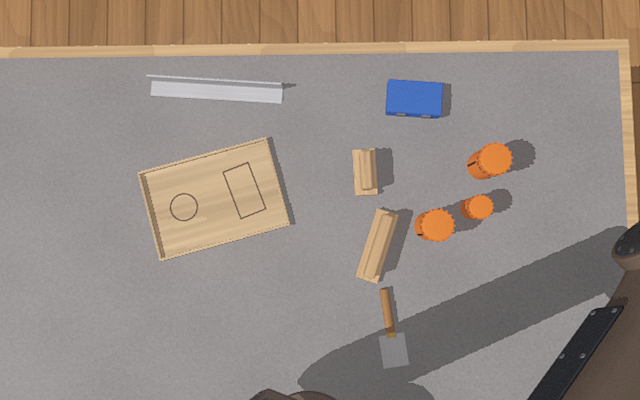

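View pics/scene0.png

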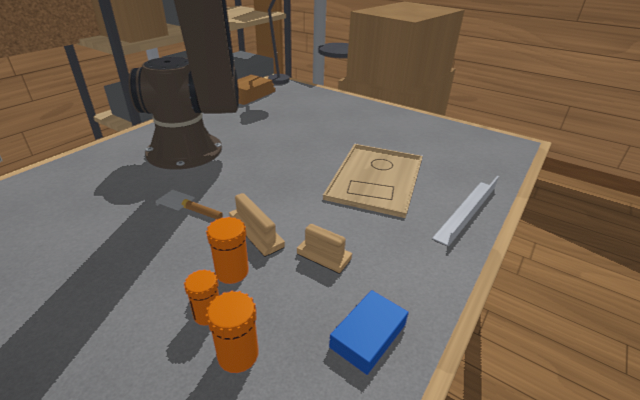

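The top view shows three orange holders: (493,158), (435,225) and (479,207). The last looks smallest in both views (scene view: 202,296), so it fits. The two push blocks are at (365,171) short and (377,245) long. The tray has its circle at (183,207) and its rectangle at (244,190). I'll confirm these in enlarged crops.

```bash
python3 - <<'E'
import cv2
im=cv2.imread('pics/top0.png')
a=cv2.resize(im[140:285,345:525],None,fx=4,fy=4,interpolation=cv2.INTER_CUBIC);cv2.imwrite('pics/c1.png',a)
b=cv2.resize(im[130:265,130:300],None,fx=4,fy=4,interpolation=cv2.INTER_CUBIC);cv2.imwrite('pics/c2.png',b)
E
```

```text
(no output)
```

View pics/c1.png

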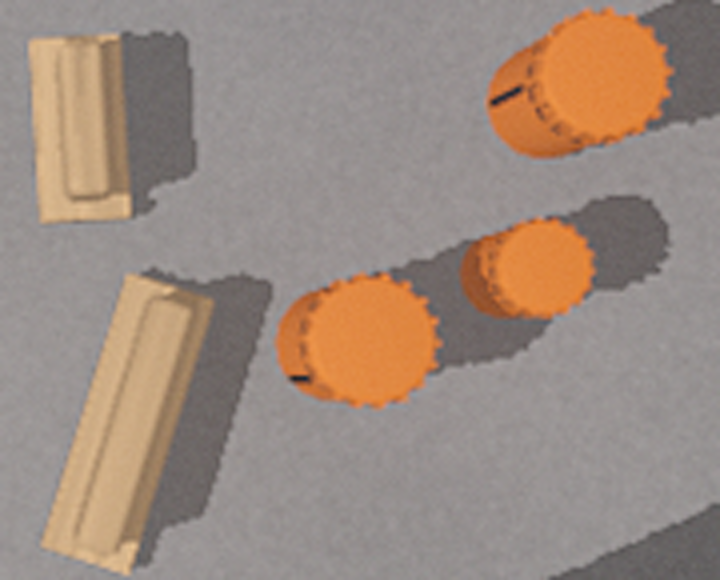

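View pics/c2.png

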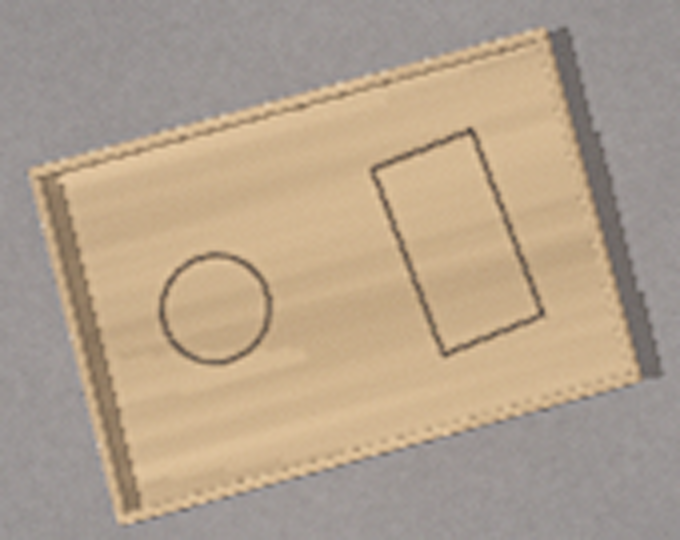

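The smallest holder is at about (481,207) at its cap: it spans ~24 px, or 54 mm, against ~33 px for the large ones. It has no dark body mark visible. The shorter block is at (365,171). The tray outlines are sharp, with the circle at c2 (216,308) and rectangle corners at (373,170), (471,129), (544,314) and (445,354).

```bash
cat > m.py <<'E'
from h import *
f=lambda x,y,x0,y0,z:at('top',(x+.5)/4-.5+x0,(y+.5)/4-.5+y0,z)
def quad(P):
    P=np.array(P)[:,:2];c=P.mean(0);e=[P[(i+1)%4]-P[i] for i in range(4)]
    L=[round(float(np.linalg.norm(v))*1e3) for v in e]
    v=(e[1]-e[3]);return c.round(4),L,round(float(np.degrees(np.arctan2(v[1],v[0]))),1)
E
python3 - <<'E'
from m import *
for n,x0,x1,y,r in(('small',498,595,268,0),('big',303,441,340,0),('big2',540,672,75,0)):
  z=.09 if n=='small' else .12
  print(n,f((x0+x1)/2,y,345,140,z).round(4),np.linalg.norm(f(x0,y,345,140,z)-f(x1,y,345,140,z)).round(4))
print('rect',quad([f(x,y,130,130,.006) for x,y in((373,170),(471,129),(544,314),(445,354))]))
print('circ',f(216,308,130,130,.006).round(4),np.linalg.norm(f(161,308,130,130,.006)-f(271,308,130,130,.006)))
print('block',quad([f(x,y,345,140,.02) for x,y in((30,38),(120,33),(132,217),(42,222))]))
print('tray',quad([f(x,y,130,130,.016) for x,y in((30,172),(548,28),(640,378),(122,522))]))
print('rib',quad([f(x,y,345,140,.07) for x,y in((62,40),(103,40),(107,195),(72,200))]))
s=arm.get_state();print(s['eef_pos'],np.degrees(s['ee_rot']),s['t'])
print(arm.get_calibration('wrist'))
E
```

```text
small [ 0.5383 -0.3962  0.09  ] 0.0541
big [ 0.4989 -0.2915  0.12  ] 0.0747
big2 [ 0.6419 -0.4232  0.12  ] 0.0721
rect (array([0.59  , 0.1469]), [64, 120, 64, 119], -158.8)
circ [0.5518 0.2921 0.006 ] 0.06596642311210123
block (array([ 0.6293, -0.1429]), [54, 110, 53, 110], -177.3)
tray (array([0.5707, 0.2183]), [321, 217, 317, 216], -165.2)
rib (array([ 0.6281, -0.1424]), [23, 89, 20, 92], -178.5)
[ 0.28534685 -0.61121551  0.20493851] [ 1.79917702e+02 -6.00784500e-03 -1.54977017e+02] 0.1
{'fx': 309.70691628693146, 'fy': 309.70691628693146, 'cx': 317.5386264121635, 'cy': 199.00383752226296, 'tool_from_camera': array([[-2.25832842e-04, -9.55416619e-01, -2.95260959e-01,
         7.99983099e-02],
       [ 9.99999671e-01,  1.42520022e-05, -8.10975377e-04,
        -1.30628516e-03],
       [ 7.79027413e-04, -2.95261045e-01,  9.55416301e-01,
        -1.79537170e-01],
       [ 0.00000000e+00,  0.00000000e+00,  0.00000000e+00,
         1.00000000e+00]])}
```

Everything agrees with the given sizes: outlines 64 x 120 mm and 66 mm, centres 150 mm apart. The holder is at (0.538,-0.396). I'll close along about 47° there to stay clear of the two large ones.

```bash
python3 -m crank '[{"dx":0.03,"dy":0.026,"twist":-7,"grip":1},{"dx":0.06,"dy":0.052,"twist":-14,"grip":1},{"dx":0.09,"dy":0.078,"twist":-21,"grip":1},{"dx":0.12,"dy":0.104,"twist":-28,"grip":1},{"dx":0.15,"dy":0.13,"twist":-35,"grip":1}]' 25
python3 -m crank '[{"dx":0.03,"dy":0.026,"twist":-7,"grip":1},{"dx":0.06,"dy":0.05,"twist":-14,"grip":1},{"dx":0.09,"dy":0.075,"twist":-21,"grip":1},{"dx":0.103,"dy":0.085,"twist":-28,"grip":1},{"dx":0.103,"dy":0.085,"twist":-33,"grip":1}]'
python3 -m crank '[{"dx":0,"dy":0,"grip":1},{"dx":0,"dy":0,"grip":1},{"dx":0,"grip":1},{"dx":0,"grip":1},{"dx":0,"grip":1}]'
python3 - <<'E'
from h import *
s=arm.get_state();save('wrist','w1.png');print(s['t'],s['q'],s['eef_pos'],s['ee_rot'])
np.save('w1.npy',np.r_[s['eef_pos'],s['ee_rot']])
E
```

```text
0.1 [-8.45888241e-01  3.59287434e-01  1.11676484e-02 -3.27155973e-04
 -1.22408350e+00 -2.88063332e-01] [ 0.28534685 -0.61121551  0.20493851] [ 3.14015628e+00 -1.04856676e-04 -2.70485921e+00]invalid input at $[0]: expected keys dx, dy, dz, twist, grip
invalid input at $[0]: expected keys dx, dy, dz, twist, grip
invalid input at $[0]: expected keys dx, dy, dz, twist, grip
```

View pics/w1.png

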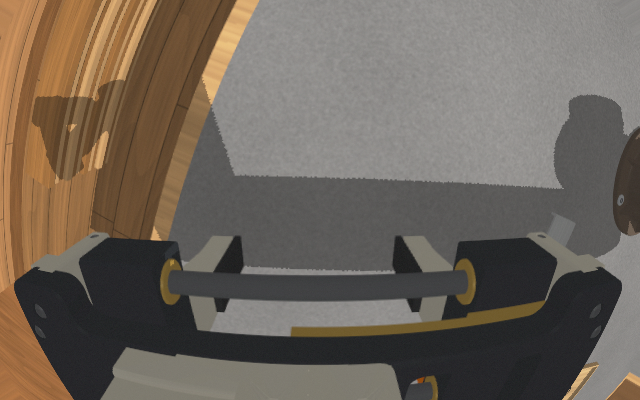

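All five keys are required in every row, so the arm hasn't moved. The picture shows only bare bench, with the fingertips at (230,245) and (405,245).

```bash
python3 -m crank '[{"dx":0.03,"dy":0.026,"dz":0,"twist":-7,"grip":1},{"dx":0.06,"dy":0.052,"dz":0,"twist":-14,"grip":1},{"dx":0.09,"dy":0.078,"dz":0,"twist":-21,"grip":1},{"dx":0.12,"dy":0.104,"dz":0,"twist":-28,"grip":1},{"dx":0.15,"dy":0.13,"dz":0,"twist":-35,"grip":1}]' 25
python3 -m crank '[{"dx":0.03,"dy":0.026,"dz":0,"twist":-7,"grip":1},{"dx":0.06,"dy":0.05,"dz":0,"twist":-14,"grip":1},{"dx":0.09,"dy":0.075,"dz":0,"twist":-21,"grip":1},{"dx":0.103,"dy":0.085,"dz":0,"twist":-28,"grip":1},{"dx":0.103,"dy":0.085,"dz":0,"twist":-33,"grip":1}]'
python3 -m crank '[{"dx":0,"dy":0,"dz":0,"twist":0,"grip":1},{"dx":0,"dy":0,"dz":0,"twist":0,"grip":1},{"dx":0,"dy":0,"dz":0,"twist":0,"grip":1},{"dx":0,"dy":0,"dz":0,"twist":0,"grip":1},{"dx":0,"dy":0,"dz":0,"twist":0,"grip":1}]'
python3 - <<'E'
from h import *
s=arm.get_state();save('wrist','w2.png');print(s['t'],s['q'],s['eef_pos'],np.degrees(s['ee_rot']))
np.save('w2.npy',np.r_[s['eef_pos'],s['ee_rot']])
E
```

```text
t: 0.57
eef_pos: [0.4357, -0.4809, 0.2056]
ee_rot: [3.141, -0.0, 2.964]
force: [0.8, -1.3, -0.7]
width: 0.0879
gripper_force: 0.0
t: 0.98
eef_pos: [0.5407, -0.3944, 0.205]
ee_rot: [3.141, -0.001, 2.392]
force: [-1.8, -0.2, -0.9]
width: 0.0874
gripper_force: 0.0
t: 1.4
eef_pos: [0.5372, -0.3979, 0.2059]
ee_rot: [3.142, 0.0, 2.395]
force: [-0.6, -0.2, 0.2]
width: 0.0877
gripper_force: 0.0
1.4 [-3.46516812e-01  3.47933735e-01 -3.60898574e-03 -2.47905958e-06
 -1.21915710e+00 -1.97088628e+00] [ 0.53720064 -0.39789551  0.20587114] [1.79997723e+02 5.04087707e-03 1.37222534e+02]
```

View pics/w2.png

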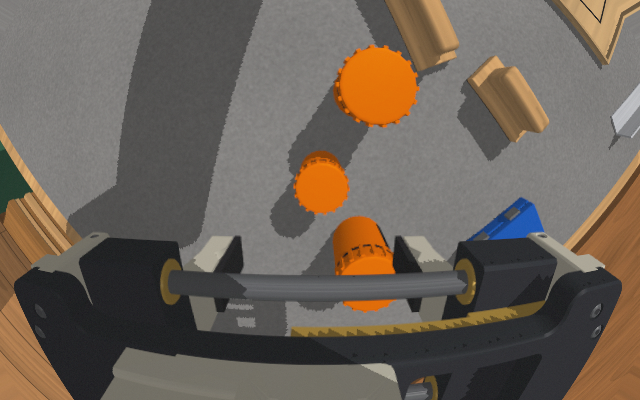

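Wrist view: the small holder's cap is centred at about (321,187), with the large ones at (378,86) and (363,265).

```bash
python3 - <<'E'
from h import *
a=np.load('w2.npy');s=dict(eef_pos=a[:3],ee_rot=a[3:])
print(at('wrist',321.5,186.5,.09,s),at('wrist',294,187,.09,s),at('wrist',349,187,.09,s))
print(R.from_euler('xyz',a[3:]).as_matrix()[:,0])
for z in(.12,.14,.16):print(z,at('wrist',378,86,z,s),at('top',(370+.5)/4+344.5,(340+.5)/4+139.5,z))
c=arm.get_calibration('wrist');T=np.eye(4);T[:3,:3]=R.from_euler('xyz',a[3:]).as_matrix();T[:3,3]=a[:3]
print((T@np.array(c['tool_from_camera']))[:3])
E
```

```text
[ 0.53935629 -0.39519091  0.09      ] [ 0.52124458 -0.41548092  0.09      ] [ 0.55821257 -0.37550573  0.09      ]
[-7.33997025e-01  6.79152678e-01 -8.79799019e-05]
0.12 [ 0.50046959 -0.29446584  0.12      ] [ 0.49895997 -0.29041781  0.12      ]
0.14 [ 0.49885632 -0.29823411  0.14      ] [ 0.49862076 -0.28620712  0.14      ]
0.16 [ 0.49724305 -0.30200238  0.16      ] [ 0.49828156 -0.28199642  0.16      ]
[[ 6.79318035e-01  7.01020168e-01  2.17020116e-01  4.79061527e-01]
 [ 7.33843766e-01 -6.48699968e-01 -2.01647412e-01 -3.44470634e-01]
 [-5.77960552e-04  2.96241583e-01 -9.55112868e-01  3.85399225e-01]]
```

The two measurements agree within 1 mm. Next I descend and grip.

```bash
python3 -m crank '[{"dx":0.0015,"dy":0.002,"dz":-0.035,"twist":0,"grip":1},{"dx":0.0015,"dy":0.002,"dz":-0.07,"twist":0,"grip":1},{"dx":0.0015,"dy":0.002,"dz":-0.11,"twist":0,"grip":1},{"dx":0.0015,"dy":0.002,"dz":-0.15,"twist":0,"grip":1},{"dx":0.0015,"dy":0.002,"dz":-0.18,"twist":0,"grip":1}]'
python3 -m crank '[{"dx":0,"dy":0,"dz":0,"twist":0,"grip":1},{"dx":0,"dy":0,"dz":0,"twist":0,"grip":-1},{"dx":0,"dy":0,"dz":0,"twist":0,"grip":-1},{"dx":0,"dy":0,"dz":0,"twist":0,"grip":-1},{"dx":0,"dy":0,"dz":0,"twist":0,"grip":-1}]' 25
python3 -m crank '[{"dx":0,"dy":0,"dz":0,"twist":0,"grip":-1},{"dx":0,"dy":0,"dz":0,"twist":0,"grip":-1},{"dx":0,"dy":0,"dz":0,"twist":0,"grip":-1},{"dx":0,"dy":0,"dz":0,"twist":0,"grip":-1},{"dx":0,"dy":0,"dz":0,"twist":0,"grip":-1}]' 25
```

```text
t: 1.87
eef_pos: [0.5377, -0.395, 0.0228]
ee_rot: [-3.141, -0.002, 2.394]
force: [0.7, -1.0, -0.3]
width: 0.0875
gripper_force: 0.0
t: 2.28
eef_pos: [0.5409, -0.396, 0.0285]
ee_rot: [3.14, 0.004, 2.395]
force: [0.7, 0.4, 0.1]
width: 0.0665
gripper_force: 0.0
t: 2.7
eef_pos: [0.54, -0.3955, 0.0271]
ee_rot: [3.141, 0.002, 2.395]
force: [-0.2, 2.1, 7.5]
width: 0.052
gripper_force: 25.0
```

```bash
python3 -m crank '[{"dx":0,"dy":0,"dz":0.02,"twist":0,"grip":-1},{"dx":0,"dy":0,"dz":0.05,"twist":0,"grip":-1},{"dx":0,"dy":0,"dz":0.09,"twist":0,"grip":-1},{"dx":0,"dy":0,"dz":0.13,"twist":0,"grip":-1},{"dx":0,"dy":0,"dz":0.165,"twist":0,"grip":-1}]'
python3 -m crank '[{"dx":0,"dy":0.02,"dz":0,"twist":4,"grip":-1},{"dx":0,"dy":0.05,"dz":0,"twist":8,"grip":-1},{"dx":0,"dy":0.085,"dz":0,"twist":12,"grip":-1},{"dx":0,"dy":0.12,"dz":0,"twist":16,"grip":-1},{"dx":0,"dy":0.155,"dz":0,"twist":20,"grip":-1}]'
python3 -m crank '[{"dx":0,"dy":0.035,"dz":0,"twist":4,"grip":-1},{"dx":0,"dy":0.07,"dz":0,"twist":8,"grip":-1},{"dx":0,"dy":0.105,"dz":0,"twist":12,"grip":-1},{"dx":0,"dy":0.14,"dz":0,"twist":16,"grip":-1},{"dx":0,"dy":0.175,"dz":0,"twist":20,"grip":-1}]'
python3 -m crank '[{"dx":0.002,"dy":0.035,"dz":0,"twist":4,"grip":-1},{"dx":0.004,"dy":0.07,"dz":0,"twist":8,"grip":-1},{"dx":0.006,"dy":0.105,"dz":0,"twist":12,"grip":-1},{"dx":0.008,"dy":0.14,"dz":0,"twist":16,"grip":-1},{"dx":0.01,"dy":0.175,"dz":0,"twist":20,"grip":-1}]'
python3 -m crank '[{"dx":0,"dy":0.035,"dz":0,"twist":2,"grip":-1},{"dx":0,"dy":0.07,"dz":0,"twist":4,"grip":-1},{"dx":0.002,"dy":0.105,"dz":0,"twist":4,"grip":-1},{"dx":0.002,"dy":0.13,"dz":0,"twist":4,"grip":-1},{"dx":0.002,"dy":0.15,"dz":0,"twist":4,"grip":-1}]'
python3 -m crank '[{"dx":0,"dy":0.02,"dz":0,"twist":0,"grip":-1},{"dx":0,"dy":0.03,"dz":0,"twist":0,"grip":-1},{"dx":0,"dy":0.033,"dz":0,"twist":0,"grip":-1},{"dx":0,"dy":0.033,"dz":0,"twist":0,"grip":-1},{"dx":0,"dy":0.033,"dz":0,"twist":0,"grip":-1}]'
python3 - <<'E'
from h import *
s=arm.get_state();save('top','t2.png');w=save('wrist','w3.png');print(s['t'],s['q'],s['eef_pos'],np.degrees(s['ee_rot']),s['width'])
np.save('w3.npy',np.r_[s['eef_pos'],s['ee_rot']])
E
```

```text
t: 3.12
eef_pos: [0.5391, -0.3953, 0.1932]
ee_rot: [3.142, 0.001, 2.395]
force: [1.5, -0.8, -1.5]
width: 0.0525
gripper_force: 25.0
t: 3.53
eef_pos: [0.5386, -0.2389, 0.1905]
ee_rot: [3.141, -0.0, 2.746]
force: [0.4, 0.5, -1.2]
width: 0.0523
gripper_force: 25.0
t: 3.95
eef_pos: [0.5386, -0.0636, 0.1908]
ee_rot: [3.141, -0.0, 3.096]
force: [1.2, -0.1, -2.1]
width: 0.0523
gripper_force: 25.0
t: 4.37
eef_pos: [0.5487, 0.1114, 0.1908]
ee_rot: [3.141, -0.0, -2.838]
force: [0.7, 0.3, -1.2]
width: 0.0525
gripper_force: 25.0
t: 4.78
eef_pos: [0.5507, 0.262, 0.1904]
ee_rot: [3.141, -0.001, -2.77]
force: [0.7, -0.4, -2.2]
width: 0.0527
gripper_force: 25.0
t: 5.2
eef_pos: [0.5512, 0.2919, 0.1907]
ee_rot: [-3.141, -0.001, -2.772]
force: [-0.1, -0.6, -1.7]
width: 0.0527
gripper_force: 25.0
5.2 [ 7.99661404e-01  2.85286698e-01 -1.28899051e-01 -4.38444086e-05
 -1.15718587e+00 -2.00060927e+00] [0.55115569 0.29193054 0.19066196] [-1.79988355e+02 -3.09218015e-02 -1.58810257e+02] 0.052704512450649776
```

View pics/w3.png

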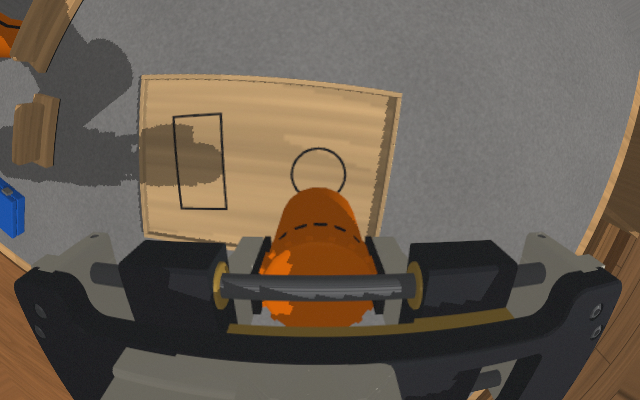

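The holder hangs upright between the fingers. The circle arc shows x 291–345 with its top at 148, and the rectangle corners are at (174,116), (221,113), (227,209) and (182,209).

```bash
python3 - <<'E'
from m import *
im=cv2.imread('pics/w3.png')
a=np.load('w3.npy');s=dict(eef_pos=a[:3],ee_rot=a[3:])
P=np.array([at('wrist',u,v,.006,s)[:2] for u,v in((291.5,175),(345.5,175),(318.5,148),(299,156),(338,156))])
A=np.c_[2*P,np.ones(5)];x=np.linalg.lstsq(A,(P**2).sum(1),rcond=None)[0]
print('circ',x[:2],np.sqrt(x[2]+x[:2]@x[:2]))
print('rect',quad([at('wrist',u,v,.006,s) for u,v in((174,116),(221,113),(227,209),(182,209))]))
E
```

```text
circ [0.55323299 0.29222692] 0.0326135276476094
rect (array([0.5915, 0.1472]), [64, 121, 64, 122], 20.9)
```

```bash
python3 -m crank '[{"dx":0.001,"dy":0,"dz":-0.035,"twist":0,"grip":-1},{"dx":0.001,"dy":0,"dz":-0.07,"twist":0,"grip":-1},{"dx":0.001,"dy":0,"dz":-0.1,"twist":0,"grip":-1},{"dx":0.001,"dy":0,"dz":-0.125,"twist":0,"grip":-1},{"dx":0.001,"dy":0,"dz":-0.14,"twist":0,"grip":-1}]'
python3 -m crank '[{"dx":0,"dy":0,"dz":-0.006,"twist":0,"grip":-1},{"dx":0,"dy":0,"dz":-0.012,"twist":0,"grip":-1},{"dx":0,"dy":0,"dz":-0.018,"twist":0,"grip":-1},{"dx":0,"dy":0,"dz":-0.018,"twist":0,"grip":-1},{"dx":0,"dy":0,"dz":-0.018,"twist":0,"grip":-1}]'
```

```text
t: 5.72
eef_pos: [0.5511, 0.2906, 0.0479]
ee_rot: [-3.141, -0.003, -2.773]
force: [-0.4, -0.5, -2.2]
width: 0.0527
gripper_force: 25.0
t: 6.13
eef_pos: [0.5528, 0.293, 0.0337]
ee_rot: [3.141, 0.001, -2.771]
force: [0.2, -0.5, -0.6]
width: 0.0523
gripper_force: 25.0
```

Still about 1 mm above the floor, so I ease down 1 mm and open gently in steps.

```bash
python3 -m crank '[{"dx":0,"dy":0,"dz":-0.001,"twist":0,"grip":-1},{"dx":0,"dy":0,"dz":-0.001,"twist":0,"grip":-1},{"dx":0,"dy":0,"dz":-0.001,"twist":0,"grip":0.3},{"dx":0,"dy":0,"dz":-0.001,"twist":0,"grip":0.4},{"dx":0,"dy":0,"dz":-0.001,"twist":0,"grip":0.6}]'
python3 -m crank '[{"dx":0,"dy":0,"dz":0,"twist":0,"grip":0.8},{"dx":0,"dy":0,"dz":0,"twist":0,"grip":1},{"dx":0,"dy":0,"dz":0,"twist":0,"grip":1},{"dx":0,"dy":0,"dz":0,"twist":0,"grip":1},{"dx":0,"dy":0,"dz":0,"twist":0,"grip":1}]'
python3 -m crank '[{"dx":0,"dy":0,"dz":0.015,"twist":0,"grip":1},{"dx":0,"dy":0,"dz":0.045,"twist":0,"grip":1},{"dx":0,"dy":0,"dz":0.085,"twist":0,"grip":1},{"dx":0,"dy":0,"dz":0.125,"twist":0,"grip":1},{"dx":0,"dy":0,"dz":0.16,"twist":0,"grip":1}]'
```

```text
t: 6.55
eef_pos: [0.5523, 0.2928, 0.0319]
ee_rot: [3.141, 0.0, -2.771]
force: [-0.7, -0.0, -0.5]
width: 0.0638
gripper_force: 0.0
t: 6.97
eef_pos: [0.5523, 0.2927, 0.0317]
ee_rot: [-3.142, -0.0, -2.771]
force: [-0.2, 0.1, -0.0]
width: 0.0868
gripper_force: 0.0
t: 7.38
eef_pos: [0.5525, 0.2927, 0.1944]
ee_rot: [3.142, 0.001, -2.771]
force: [0.7, 1.2, -0.2]
width: 0.0878
gripper_force: 0.0
```

```bash
python3 -m crank '[{"dx":0.003,"dy":-0.02,"dz":0,"twist":-1,"grip":1},{"dx":0.008,"dy":-0.055,"dz":0,"twist":-3,"grip":1},{"dx":0.014,"dy":-0.09,"dz":0,"twist":-5,"grip":1},{"dx":0.02,"dy":-0.125,"dz":0,"twist":-7,"grip":1},{"dx":0.026,"dy":-0.16,"dz":0,"twist":-9,"grip":1}]'
python3 -m crank '[{"dx":0.007,"dy":-0.035,"dz":0,"twist":-2,"grip":1},{"dx":0.014,"dy":-0.07,"dz":0,"twist":-4,"grip":1},{"dx":0.021,"dy":-0.105,"dz":0,"twist":-6,"grip":1},{"dx":0.028,"dy":-0.14,"dz":0,"twist":-8,"grip":1},{"dx":0.035,"dy":-0.175,"dz":0,"twist":-10,"grip":1}]'
python3 -m crank '[{"dx":0.006,"dy":-0.035,"dz":0,"twist":0,"grip":1},{"dx":0.01,"dy":-0.065,"dz":0,"twist":0,"grip":1},{"dx":0.014,"dy":-0.09,"dz":0,"twist":0,"grip":1},{"dx":0.016,"dy":-0.1,"dz":0,"twist":0,"grip":1},{"dx":0.016,"dy":-0.1,"dz":0,"twist":0,"grip":1}]'
python3 -m crank '[{"dx":0,"dy":0,"dz":0,"twist":0,"grip":1},{"dx":0,"dy":0,"dz":0,"twist":0,"grip":1},{"dx":0,"dy":0,"dz":0,"twist":0,"grip":1},{"dx":0,"dy":0,"dz":0,"twist":0,"grip":1},{"dx":0,"dy":0,"dz":0,"twist":0,"grip":1}]'
python3 - <<'E'
from h import *
s=arm.get_state();t=save('top','t3.png');w=save('wrist','w4.png');print(s['t'],s['eef_pos'],np.degrees(s['ee_rot']),s['width'])
np.save('w4.npy',np.r_[s['eef_pos'],s['ee_rot']])
a=cv2.resize(t[130:265,130:300],None,fx=3,fy=3,interpolation=cv2.INTER_CUBIC)
b=cv2.resize(w[60:260,210:430],None,fx=2,fy=2,interpolation=cv2.INTER_CUBIC)[:195]
b=cv2.resize(w[120:260,230:400],None,fx=3,fy=3,interpolation=cv2.INTER_CUBIC)
m=np.zeros((580,800,3),np.uint8);m[:400,:640]=w[:, :]
cv2.imwrite('pics/w4t.png',a[:,:,::-1])
E
```

```text
t: 7.8
eef_pos: [0.5782, 0.1314, 0.192]
ee_rot: [3.141, 0.0, -2.93]
force: [2.3, -0.0, -0.0]
width: 0.0879
gripper_force: 0.0
t: 8.22
eef_pos: [0.6133, -0.044, 0.1919]
ee_rot: [3.141, 0.0, -3.105]
force: [0.5, -0.3, -0.2]
width: 0.0877
gripper_force: 0.0
t: 8.63
eef_pos: [0.6292, -0.1446, 0.1913]
ee_rot: [-3.141, -0.001, -3.106]
force: [0.2, 0.8, 0.0]
width: 0.0879
gripper_force: 0.0
t: 9.05
eef_pos: [0.6294, -0.1414, 0.192]
ee_rot: [3.142, 0.0, -3.102]
force: [0.4, 0.1, -0.1]
width: 0.0876
gripper_force: 0.0
9.05 [ 0.62936078 -0.1413585   0.1919757 ] [ 1.79997252e+02  1.66049538e-02 -1.77717590e+02] 0.08761467633387063
```

View pics/w4.png

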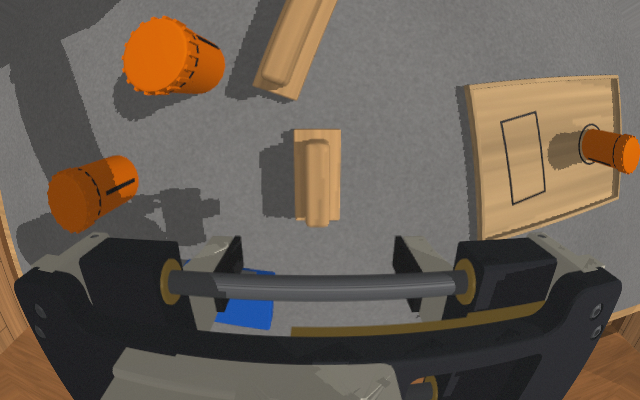

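The holder stands in the circle (ring at 590,145). The block base corners are at about (294,129), (341,129), (340,220) and (296,220). The rib top is at about (306,140)–(329,140) to (307,227)–(330,227).

```bash
python3 - <<'E'
from m import *
a=np.load('w4.npy');s=dict(eef_pos=a[:3],ee_rot=a[3:])
print(quad([at('wrist',u,v,.02,s) for u,v in((294,129.5),(341,129.5),(340.5,220),(295.5,220))]))
print(quad([at('wrist',u,v,.07,s) for u,v in((306,140),(329,140),(330,226.5),(307,226.5))]))
# check the holder's cap in the top view
im=cv2.imread('pics/t3.png');h=cv2.cvtColor(im,cv2.COLOR_BGR2HSV)
m=((h[...,0]<15)&(h[...,1]>200)&(h[...,2]>180)).astype(np.uint8);m[:,300:]=0
n,l,st,c=cv2.connectedComponentsWithStats(m);print([(st[i].tolist(),c[i].round(1)) for i in range(1,n) if st[i][4]>50])
c=arm.get_calibration('top');M=np.linalg.inv(c['cam_to_world'])
for z in(.006,.026,.076,.096):
  p=M@[.5525,.2922,z,1];print(z,c['fx']*p[0]/p[2]+c['cx'],c['fy']*p[1]/p[2]+c['cy'],28*c['fx']/p[2]/1000)
E
```

```text
(array([ 0.6309, -0.1425]), [53, 109, 55, 109], 2.6)
(array([ 0.6283, -0.1423]), [22, 90, 24, 90], 2.9)
[]
0.006 183.5934058122462 206.35153598665386 11.676017897873637
0.026 181.14012274318122 205.87936873208952 11.871034725318275
0.076 174.63275548683467 204.6269385618352 12.38831955614438
0.096 171.8681975241196 204.0948622760617 12.608080304495763
```

View pics/w4t.png

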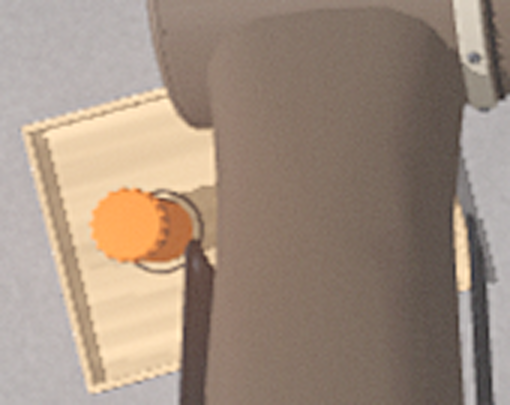

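The holder's cap is within 1 px of its expected position. The block is at (0.629,-0.1425), yaw about 2.4°. Descend and grip the rib.

```bash
python3 -m crank '[{"dx":0,"dy":-0.001,"dz":-0.035,"twist":0,"grip":1},{"dx":0,"dy":-0.001,"dz":-0.07,"twist":0,"grip":1},{"dx":0,"dy":-0.001,"dz":-0.105,"twist":0,"grip":1},{"dx":0,"dy":-0.001,"dz":-0.14,"twist":0,"grip":1},{"dx":0,"dy":-0.001,"dz":-0.163,"twist":0,"grip":1}]'
python3 -m crank '[{"dx":0,"dy":0,"dz":0,"twist":0,"grip":1},{"dx":0,"dy":0,"dz":0,"twist":0,"grip":0},{"dx":0,"dy":0,"dz":0,"twist":0,"grip":-1},{"dx":0,"dy":0,"dz":0,"twist":0,"grip":-1},{"dx":0,"dy":0,"dz":0,"twist":0,"grip":-1}]' 25
python3 -m crank '[{"dx":0,"dy":0,"dz":0,"twist":0,"grip":-1},{"dx":0,"dy":0,"dz":0,"twist":0,"grip":-1},{"dx":0,"dy":0,"dz":0,"twist":0,"grip":-1},{"dx":0,"dy":0,"dz":0,"twist":0,"grip":-1},{"dx":0,"dy":0,"dz":0,"twist":0,"grip":-1}]' 25
python3 -m crank '[{"dx":0,"dy":0,"dz":0,"twist":0,"grip":-1},{"dx":0,"dy":0,"dz":0,"twist":0,"grip":-1},{"dx":0,"dy":0,"dz":0,"twist":0,"grip":-1},{"dx":0,"dy":0,"dz":0,"twist":0,"grip":-1},{"dx":0,"dy":0,"dz":0,"twist":0,"grip":-1}]' 25
```

```text
t: 9.57
eef_pos: [0.6276, -0.1429, 0.0255]
ee_rot: [3.141, -0.003, -3.103]
force: [-0.3, -0.5, 0.1]
width: 0.0876
gripper_force: 0.0
t: 9.98
eef_pos: [0.6307, -0.1432, 0.031]
ee_rot: [-3.142, 0.004, -3.103]
force: [0.4, -0.6, 0.4]
width: 0.0664
gripper_force: 0.0
t: 10.4
eef_pos: [0.6293, -0.1433, 0.0289]
ee_rot: [3.142, 0.0, -3.103]
force: [0.5, 0.3, -0.3]
width: 0.0331
gripper_force: 0.0
t: 10.82
eef_pos: [0.6292, -0.1432, 0.0287]
ee_rot: [3.142, -0.0, -3.103]
force: [0.4, 1.3, -0.1]
width: 0.0258
gripper_force: 24.9
```

```bash
python3 -m crank '[{"dx":0,"dy":0,"dz":0.01,"twist":0,"grip":-1},{"dx":0,"dy":0,"dz":0.03,"twist":0,"grip":-1},{"dx":0,"dy":0,"dz":0.055,"twist":0,"grip":-1},{"dx":0,"dy":0,"dz":0.08,"twist":0,"grip":-1},{"dx":0,"dy":0,"dz":0.1,"twist":0,"grip":-1}]'
python3 -m crank '[{"dx":-0.002,"dy":0.015,"dz":0,"twist":1,"grip":-1},{"dx":-0.005,"dy":0.045,"dz":0,"twist":3,"grip":-1},{"dx":-0.01,"dy":0.075,"dz":0,"twist":5,"grip":-1},{"dx":-0.014,"dy":0.105,"dz":0,"twist":7,"grip":-1},{"dx":-0.018,"dy":0.135,"dz":0,"twist":9,"grip":-1}]'
python3 -m crank '[{"dx":-0.004,"dy":0.035,"dz":0,"twist":2,"grip":-1},{"dx":-0.009,"dy":0.07,"dz":0,"twist":4.5,"grip":-1},{"dx":-0.014,"dy":0.105,"dz":0,"twist":7,"grip":-1},{"dx":-0.018,"dy":0.135,"dz":0,"twist":9,"grip":-1},{"dx":-0.0205,"dy":0.155,"dz":0,"twist":9.9,"grip":-1}]'
python3 -m crank '[{"dx":0,"dy":0,"dz":0,"twist":0,"grip":-1},{"dx":0,"dy":0,"dz":0,"twist":0,"grip":-1},{"dx":0,"dy":0,"dz":0,"twist":0,"grip":-1},{"dx":0,"dy":0,"dz":0,"twist":0,"grip":-1},{"dx":0,"dy":0,"dz":0,"twist":0,"grip":-1}]'
```

```text
t: 11.23
eef_pos: [0.6295, -0.1435, 0.1312]
ee_rot: [-3.141, 0.001, -3.103]
force: [0.1, 0.1, -2.2]
width: 0.0259
gripper_force: 24.9
t: 11.65
eef_pos: [0.6104, -0.007, 0.1288]
ee_rot: [3.141, -0.0, -2.945]
force: [-0.3, 0.4, -2.0]
width: 0.0259
gripper_force: 24.9
t: 12.07
eef_pos: [0.5898, 0.1495, 0.1288]
ee_rot: [3.141, -0.0, -2.769]
force: [0.6, -1.4, -1.8]
width: 0.0258
gripper_force: 24.9
t: 12.48
eef_pos: [0.5908, 0.1458, 0.1288]
ee_rot: [-3.142, -0.0, -2.774]
force: [-0.5, -0.2, -2.2]
width: 0.0256
gripper_force: 24.9
```

```bash
python3 -m crank '[{"dx":0,"dy":0.001,"dz":-0.02,"twist":0,"grip":-1},{"dx":0,"dy":0.001,"dz":-0.04,"twist":0,"grip":-1},{"dx":0,"dy":0.001,"dz":-0.06,"twist":0,"grip":-1},{"dx":0,"dy":0.001,"dz":-0.072,"twist":0,"grip":-1},{"dx":0,"dy":0.001,"dz":-0.08,"twist":0,"grip":-1}]'
python3 -m crank '[{"dx":0,"dy":0,"dz":-0.004,"twist":0,"grip":-1},{"dx":0,"dy":0,"dz":-0.008,"twist":0,"grip":-1},{"dx":0,"dy":0,"dz":-0.011,"twist":0,"grip":-1},{"dx":0,"dy":0,"dz":-0.013,"twist":0,"grip":-1},{"dx":0,"dy":0,"dz":-0.014,"twist":0,"grip":-1}]'
python3 -m crank '[{"dx":0,"dy":0,"dz":0,"twist":0,"grip":-1},{"dx":0,"dy":0,"dz":0,"twist":0,"grip":-1},{"dx":0,"dy":0,"dz":0,"twist":0,"grip":-1},{"dx":0,"dy":0,"dz":0,"twist":0,"grip":-1},{"dx":0,"dy":0,"dz":0,"twist":0,"grip":-1}]'
```

```text
t: 12.9
eef_pos: [0.5901, 0.1464, 0.0471]
ee_rot: [-3.141, -0.002, -2.775]
force: [-0.0, 0.3, -1.9]
width: 0.0259
gripper_force: 24.9
t: 13.32
eef_pos: [0.5911, 0.1478, 0.035]
ee_rot: [3.142, 0.001, -2.773]
force: [-0.6, 0.3, -2.4]
width: 0.0256
gripper_force: 24.9
t: 13.73
eef_pos: [0.5909, 0.1478, 0.035]
ee_rot: [3.142, 0.0, -2.773]
force: [0.4, 0.4, -2.2]
width: 0.0256
gripper_force: 24.9
```

```bash
python3 -m crank '[{"dx":0,"dy":-0.0005,"dz":-0.001,"twist":0,"grip":-1},{"dx":0,"dy":-0.0005,"dz":-0.001,"twist":0,"grip":-1},{"dx":0,"dy":-0.0005,"dz":-0.001,"twist":0,"grip":-0.3},{"dx":0,"dy":-0.0005,"dz":-0.001,"twist":0,"grip":-0.2},{"dx":0,"dy":-0.0005,"dz":-0.001,"twist":0,"grip":0}]'
python3 -m crank '[{"dx":0,"dy":0,"dz":0,"twist":0,"grip":0.4},{"dx":0,"dy":0,"dz":0,"twist":0,"grip":0.4},{"dx":0,"dy":0,"dz":0,"twist":0,"grip":0.4},{"dx":0,"dy":0,"dz":0.002,"twist":0,"grip":0.4},{"dx":0,"dy":0,"dz":0.01,"twist":0,"grip":0.4}]'
python3 -m crank '[{"dx":0,"dy":0,"dz":0.035,"twist":0,"grip":0.4},{"dx":0,"dy":0,"dz":0.07,"twist":0,"grip":0.4},{"dx":0,"dy":0,"dz":0.105,"twist":0,"grip":0.4},{"dx":0,"dy":0,"dz":0.14,"twist":0,"grip":0.4},{"dx":0,"dy":0,"dz":0.165,"twist":0,"grip":0.4}]'
python3 -m crank '[{"dx":-0.01,"dy":-0.03,"dz":0,"twist":0,"grip":0.4},{"dx":-0.02,"dy":-0.06,"dz":0,"twist":0,"grip":0.4},{"dx":-0.03,"dy":-0.09,"dz":0,"twist":0,"grip":0.4},{"dx":-0.04,"dy":-0.12,"dz":0,"twist":0,"grip":0.4},{"dx":-0.05,"dy":-0.15,"dz":0,"twist":0,"grip":0.4}]'
python3 -m crank '[{"dx":-0.01,"dy":-0.035,"dz":0,"twist":0,"grip":0.4},{"dx":-0.02,"dy":-0.07,"dz":0,"twist":0,"grip":0.4},{"dx":-0.03,"dy":-0.105,"dz":0,"twist":0,"grip":0.4},{"dx":-0.04,"dy":-0.14,"dz":0,"twist":0,"grip":0.4},{"dx":-0.05,"dy":-0.17,"dz":0,"twist":0,"grip":0.4}]'
python3 - <<'E'
from h import *
t=save('top','t5.png');print(arm.get_state()['t'])
a=cv2.resize(t[130:265,130:300],None,fx=4,fy=4,interpolation=cv2.INTER_CUBIC);cv2.imwrite('pics/t5c.png',a[:,:,::-1])
E
```

```text
t: 14.15
eef_pos: [0.591, 0.1472, 0.0339]
ee_rot: [-3.142, 0.0, -2.773]
force: [0.3, -0.4, -0.4]
width: 0.0369
gripper_force: 0.0
t: 14.57
eef_pos: [0.5899, 0.1468, 0.0429]
ee_rot: [-3.141, -0.002, -2.773]
force: [1.3, -0.1, 0.2]
width: 0.0609
gripper_force: 0.0
t: 14.98
eef_pos: [0.5916, 0.1473, 0.2133]
ee_rot: [-3.142, 0.004, -2.773]
force: [0.7, 0.4, -0.0]
width: 0.0613
gripper_force: 0.0
t: 15.4
eef_pos: [0.5401, -0.004, 0.2097]
ee_rot: [-3.141, 0.001, -2.773]
force: [0.1, -0.0, 0.7]
width: 0.0613
gripper_force: 0.0
t: 15.82
eef_pos: [0.49, -0.1747, 0.2098]
ee_rot: [-3.141, 0.001, -2.773]
force: [0.1, -0.5, -0.6]
width: 0.0616
gripper_force: 0.0
15.8667
```

View pics/t5c.png

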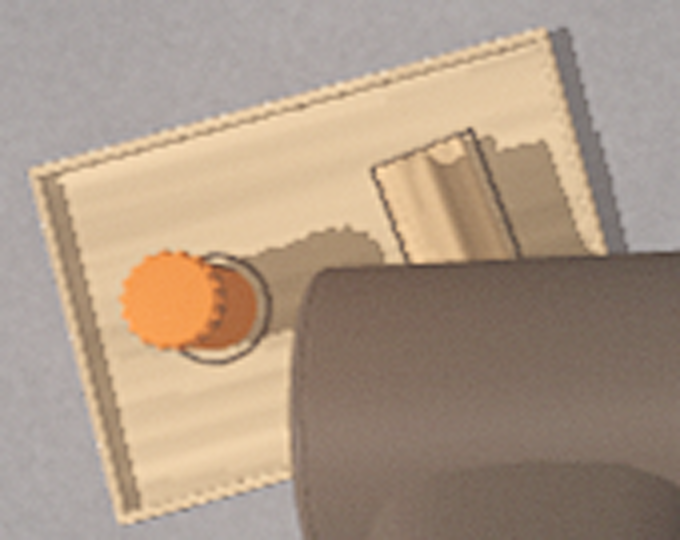

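The holder cap centre is at (168,301) in the crop, within about 2 mm of where a centred holder should appear. The block sits inside its rectangle, parallel to the lines (left edge near (375,172) to (405,262)), and the gripper is clear. Handing in.

```bash
python3 -c "
from station import arm
print(arm.job_done())"
```

```text
the job is handed in; nothing more can be done
None
```

I handed the job in at about 16 s, with the smallest roll holder upright in the circle, about 2 mm or less off centre, and the shorter push block sole down in its rectangle; the arm hid the block's near half in the last picture, so its centring there rests on the gripper's position readings.

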